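# Shut the vials and hold the filling stand's cam lever at full lift

### The arm

A 6-joint arm with a two-finger parallel gripper is mounted at the origin on the work surface. World frame = base frame: x ahead of the robot, y to its left, z up, the work surface at z = 0. Lengths are in mm, angles in rad, forces in N, time in s.
With the tool pointing down it reaches from about 325 to 875 mm from the base axis. Payload 4.4 kg.
Tool frame: the origin (TCP) lies on the centre line of the jaws, within the pads' length; the fingertips stand ahead of it and the grasp point (between the pads) lies 6 mm ahead of it (ctrl.tcp_to_tips is the z of the fingertips in the tool frame, in mm); z points along the fingers, y is the line along which they close (so a half turn about z gives the same grasp; the last joint's range is limited). The gripper opens to 85 mm and grips with 20 to 120 N. Pads are 22 mm wide; open, the fingers measure 114 mm over their backs; the gripper's body (76 mm by 85 mm) begins 54 mm behind the grasp point. The pads swing forward as they close: fully open they stand 13 mm farther back than shut.
Start: joints at [-1.391, 0.207, 1.542, -0, 1.393, -0.15], TCP at [186.204, -544.018, 256.282] pointing down, gripper open.
Joint ranges: [-2.73, 2.73], [-0.86, 2.22], [0.23, 2.46], [-1.11, 4.25], [0.08, 2.63], [-2.82, 2.82]. Speed limits (rad/s): [2.79, 2.79, 3.14, 3.14, 3.14, 3.14].

### API

Orientations are given as a 3x3 rotation matrix whose columns are the frame's x, y, z axes.
In Python, from plant import ctrl, sensors, optics gives the robot as it stands. Calls block until the motion is done:
- ctrl.move_ptp(position, orientation): joint-space move of the TCP to a pose.
- ctrl.move_l(position, rot=None, vel=150, threshold=None): straight line of the TCP; rot=None keeps the orientation; vel is the mean speed in mm/s. With threshold (N) it stops when the force on the tool has changed by that much, and returns True; else False.
- ctrl.set_joints(angles): joint-space move.
- ctrl.gripper_to(opening, force=None): finger opening in mm; force is the grip in N (None keeps the last); returns when the fingers have stopped.
- ctrl.hold(seconds).
- ctrl.solve_ik(position, orientation): joint angles nearest the present ones, or None.
- sensors.read_state(): the state.
- optics.grab_frame(name): name is "scene" or "top"; returns (picture, depth): 480x640x3 uint8, red, green, blue; 480x640 float32, mm along the optical axis (not along the pixel's ray), 0 where there is no reading.
- optics.camera_params(name): a dict with "mtx" (3x3 intrinsics, pixels), "k1" (the pictures are not rectified: a ray, as slopes to the right and down, at radius r is drawn at 1 + k1 r^2 times it, then the intrinsics apply), "R" (3x3) and "t" (3): a world point X has camera coordinates R X + t. Camera axes: x right, y down, z forward; pixel columns grow to the right and rows downward; lengths in mm; the calibration is good to about 2 mm. A picture is of the moment at which its call begins. camera_params takes no time and is no camera call.
A pose or a line that the arm cannot do raises ctrl.MotionError and nothing moves.
- ctrl.finish_job(): hands the job in; it is judged then, once.
The state is a dict: "t": time; "q": joint angles; "qvel": joint speeds; "tau": joint torques, N m; "eef_pos": TCP position; "eef_rot": TCP orientation; "force": force on the tool from outside, world axes, zero at the start; "wrist_torque": the same for the moment, N m; "grip_width": finger opening in mm; "grasp_force": force on a finger pad.
Only numpy, scipy, OpenCV 4.12 (cv2) and the standard library are available. Lean on these libraries where they do the work, as an engineer would, in place of code of your own. Each camera call takes 0.05 s, during which the arm holds its last target. There are 200 camera calls.

### The job

Some of the sample vials in the filling stand are still open. With the stand's lever still down, press those hinged caps fully shut; then swing the cam lever up to the point where it lifts the vials highest, not short of it and not past it, and keep hold of it there, because it springs back if let go: your program finishes while still holding the lever, so that I can draw the vials out. All four vials stay in their holes, shut and standing up, and the other things on the table stay where they are.

Things in the scene. Friction and masses are not known exactly. Their poses are not given: they have to be found in the camera images.
- stand: Vial filling stand, fixed: black base 110 x 190 mm, aluminium end cheeks, dark steel top plate 80 x 190 mm, its upper face 90 mm above the table, with 4 holes in a row. Origin: centre of its underside, on the table. y runs along the row towards the lever's end, x roughly away from the robot, z up. A grey plate under the vials is raised by two pear-shaped cams on a shaft along y.
- cam_lever (a joint): Lever angle (rad) about the shaft (along the stand's y at x 0, z 26 mm). 0: down on its stop, arm pointing to the stand's -x (towards the robot), 0.233 rad above level; grows as the grip swings up and over to +x. Lift is highest, 20 mm, at 1.338 with the arm straight up; past that the vials sink, stop at 1.80. No lock: a spring and the load pull it down, 0.2 to 0.35 N m (2 to 3.5 N at the grip).
- lever_grip (a point): Centre of the lever's black cross grip: a barrel of 26 mm diameter, 30 mm long, lying along the stand's y with flat ends, on a 10 mm round arm, 105 mm from the shaft axis; it swings in the plane y = 125 mm of the stand, its inner end 15 mm outside the cheek. 50 mm above the table when down, 131 mm straight up. Pinch it from above by its flat ends: it then pivots between the pads.
- vial_a: White flip-cap vial, loose in one of the stand's 4 holes (centres at x = 0, y = -60, -20, 20, 60 mm in the stand's frame; 1.5 mm play, it can turn): 24 mm diameter, 27 mm collar, 62 mm tall without cap. Origin: centre of underside, 44 mm above the table with the lever down, 64 mm at full lift. z up; x points from its axis to its cap hinge, roughly away from the robot.
- vial_b: White flip-cap vial, loose in one of the stand's 4 holes (centres at x = 0, y = -60, -20, 20, 60 mm in the stand's frame; 1.5 mm play, it can turn): 24 mm diameter, 27 mm collar, 62 mm tall without cap. Origin: centre of underside, 44 mm above the table with the lever down, 64 mm at full lift. z up; x points from its axis to its cap hinge, roughly away from the robot.
- vial_c: White flip-cap vial, loose in one of the stand's 4 holes (centres at x = 0, y = -60, -20, 20, 60 mm in the stand's frame; 1.5 mm play, it can turn): 24 mm diameter, 27 mm collar, 62 mm tall without cap. Origin: centre of underside, 44 mm above the table with the lever down, 64 mm at full lift. z up; x points from its axis to its cap hinge, roughly away from the robot.
- vial_d: White flip-cap vial, loose in one of the stand's 4 holes (centres at x = 0, y = -60, -20, 20, 60 mm in the stand's frame; 1.5 mm play, it can turn): 24 mm diameter, 27 mm collar, 62 mm tall without cap. Origin: centre of underside, 44 mm above the table with the lever down, 64 mm at full lift. z up; x points from its axis to its cap hinge, roughly away from the robot.
- cap_a (a joint): Hinge angle (rad) of vial_a's cap: 0 shut flat on the rim, 1.57 standing upright, 2.2 leaning fully back over the vial's +x side. Disc 27 mm across, 5 mm thick, its thumb tab reaching 5 mm farther; hinge at (13.5, 0, 62) mm in the vial's frame; top when shut 111 mm above the table. Stays where left, moves with about 0.5 N at its edge, no latch. Shut it by pushing it over from its back, then down.
- cap_b (a joint): Hinge angle (rad) of vial_b's cap: 0 shut flat on the rim, 1.57 standing upright, 2.2 leaning fully back over the vial's +x side. Disc 27 mm across, 5 mm thick, its thumb tab reaching 5 mm farther; hinge at (13.5, 0, 62) mm in the vial's frame; top when shut 111 mm above the table. Stays where left, moves with about 0.5 N at its edge, no latch. Shut it by pushing it over from its back, then down.
- cap_c (a joint): Hinge angle (rad) of vial_c's cap: 0 shut flat on the rim, 1.57 standing upright, 2.2 leaning fully back over the vial's +x side. Disc 27 mm across, 5 mm thick, its thumb tab reaching 5 mm farther; hinge at (13.5, 0, 62) mm in the vial's frame; top when shut 111 mm above the table. Stays where left, moves with about 0.5 N at its edge, no latch. Shut it by pushing it over from its back, then down.
- cap_d (a joint): Hinge angle (rad) of vial_d's cap: 0 shut flat on the rim, 1.57 standing upright, 2.2 leaning fully back over the vial's +x side. Disc 27 mm across, 5 mm thick, its thumb tab reaching 5 mm farther; hinge at (13.5, 0, 62) mm in the vial's frame; top when shut 111 mm above the table. Stays where left, moves with about 0.5 N at its edge, no latch. Shut it by pushing it over from its back, then down.
- jar_small: Bystander: glass jar with black lid, 60 mm diameter, 85 mm tall, beside the stand. Origin under its centre.
- jar_large: Bystander: glass jar with black lid, 88 mm diameter, 130 mm tall. Origin under its centre.
- cup_left: Bystander: paper cup, 68 mm across, 75 mm tall, beyond the lever's end of the stand. Origin under its centre.
- cup_right: Bystander: paper cup, 68 mm across, 75 mm tall, to the right. Origin under its centre.
- glass_tile: Bystander: fused glass tile 64 x 64 x 8 mm, lying in front of the stand. Origin under its centre.
- wood_ring: Bystander: wooden ring 68 mm across, 22 mm high, behind the stand. Origin under its centre.
- tweezers: Bystander: steel tweezers 120 mm long, lying flat. Origin under the middle.
- spray_bottle: Bystander: spray bottle 72 mm diameter, 235 mm tall. Origin under its centre.

How it is judged (in metres and radians):
On the way, in this order (a step that is already met when the one before it is completed fails the run):
1. with the lever still down, all four caps are pressed shut (value of joint each of cap_a, cap_b, cap_c, cap_d below 0.08 rad and value of joint cam_lever below 0.15 rad), for 0.2 s.
2. the lever is swung up to its highest lift and held there by the fingers (value of joint cam_lever between 1.178 and 1.498 rad and contact force between the fingers and cam_lever above 0.8 N), for 0.3 s.
At the end, for the whole second after the job is handed in: All caps shut (below 0.08 rad); cam lever at rest within 0.16 rad of its highest-lift angle of 1.338 rad, the fingers bearing on it (over 0.8 N); all four vials in their holes, upright within 0.15 rad and raised, undersides 61 to 68 mm above the table (64 at full lift) (all of step 2 and value of joint each of cap_a, cap_b, cap_c, cap_d below 0.08 rad and z of vial_a in the frame of stand between 0.061 and 0.068 m and angle between each of vial_a, vial_b, vial_c, vial_d's own z axis and vertical below 0.15 rad and z of vial_b in the frame of stand between 0.061 and 0.068 m and z of vial_c in the frame of stand between 0.061 and 0.068 m and z of vial_d in the frame of stand between 0.061 and 0.068 m and velocity of joint cam_lever between -0.1 and 0.1 rad/s); the arm keeps its last pose, push and grip.
It fails at once if a bystander is displaced by more than 30 mm (distance of any of jar_small, jar_large, cup_left, cup_right, glass_tile, wood_ring, tweezers, spray_bottle from where it was at the start of the episode above 0.03 m).
It fails at once if a bystander is tipped or knocked over (angle between any of jar_small, jar_large, cup_left, cup_right, glass_tile, wood_ring, spray_bottle's own z axis and vertical above 0.5 rad).
It fails at once if a vial is tipped or pulled up out of its hole (angle between any of vial_a, vial_b, vial_c, vial_d's own z axis and vertical above 0.35 rad or z of any of vial_a, vial_b, vial_c, vial_d in the frame of stand above 0.08 m).
It also fails if it takes over 58 s, if anything falls off the work surface, if the arm or the gripper's body presses on something with over 40 N, if the wrist force passes 120 N, or if a joint passes its speed limit or range.

## Working session

There is one attempt and no reset: what is moved stays moved. The work goes in short steps, each a Python script; the robot and the scene stay as the last script left them, time stands still between calls to the robot, and variables do not carry over. Pictures are saved under pics/ and viewed, at most 10 in all, crops included, and the job is handed in when it is done.

```bash
ls; mkdir -p pics; python3 - <<'E'
from plant import ctrl, sensors, optics
import cv2
for n in ("scene","top"):
    p,d=optics.grab_frame(n); cv2.imwrite(f"pics/{n}0.png",p[:,:,::-1])
    c=optics.camera_params(n); print(n,c)
    import numpy as np; np.save(f"{n}_d.npy",d); print((d>0).mean())
print(ctrl.tcp_to_tips, sensors.read_state())
E
```

```text
pics
scene {'mtx': array([[435.74398053,   0.        , 316.11364943],
       [  0.        , 435.74398053, 241.76009763],
       [  0.        ,   0.        ,   1.        ]]), 'k1': -0.10467605451957408, 'R': array([[ 0.56049533,  0.82801331, -0.01545791],
       [ 0.57871886, -0.40495913, -0.70787893],
       [-0.592393  ,  0.38781705, -0.70616462]]), 't': array([-318.3101491 , -227.82626015, 1408.34254522])}
0.9960579427083334
top {'mtx': array([[548.07533165,   0.        , 314.63458145],
       [  0.        , 548.07533165, 234.38534151],
       [  0.        ,   0.        ,   1.        ]]), 'k1': -0.14972788010517438, 'R': array([[ 0.019609  , -0.99978208,  0.00716063],
       [-0.99072237, -0.02039364, -0.1343625 ],
       [ 0.13447925, -0.00445948, -0.99090638]]), 't': array([5.68420186e-01, 5.54854936e+02, 1.35467908e+03])}
0.9961881510416667
25.0 {'t': 0.1, 'q': array([-1.39150226e+00,  2.07376164e-01,  1.54284289e+00,  5.58056293e-05,
        1.39349168e+00, -1.50532596e-01]), 'qvel': array([-0.00064754, -0.00183491, -0.00269405, -0.00017025, -0.0006452 ,
       -0.00035972]), 'tau': array([-1.43942966e-04, -3.84092188e+01, -2.92546588e+01, -1.50849251e-04,
        4.91154206e-03,  4.56057251e-06]), 'eef_pos': array([ 186.10174099, -543.37348745,  255.20324031]), 'eef_rot': array([[ 9.46101764e-01,  3.23869338e-01, -3.23678143e-04],
       [ 3.23869286e-01, -9.46099520e-01,  2.09392583e-03],
       [ 3.71926636e-04, -2.08589633e-03, -9.99997755e-01]]), 'force': array([ 0.09932037, -0.06885183, -0.58121659]), 'wrist_torque': array([-0.01614036, -0.02322942,  0.00649677]), 'grasp_force': 0.0, 'grip_width': 85.45087189117268}
```

View pics/scene0.png

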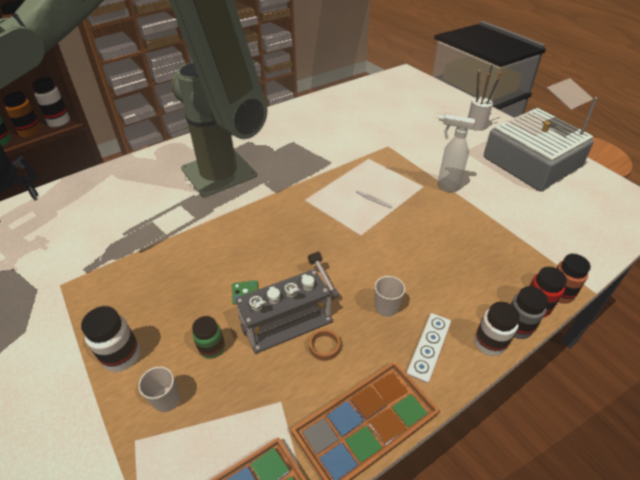

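View pics/top0.png

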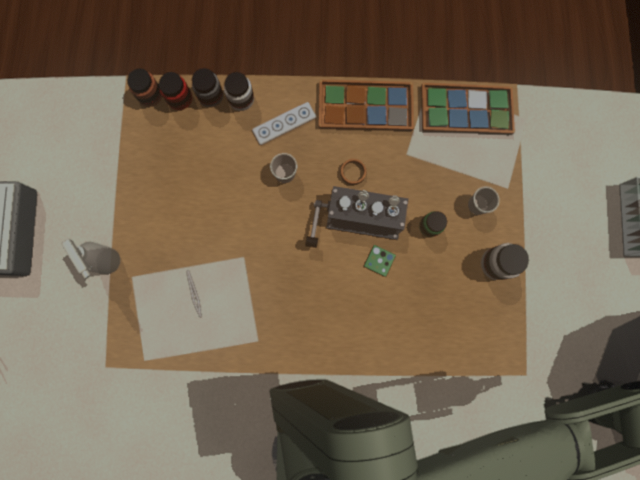

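The stand is centred near top pixel (368,213) and the lever grip near (313,240). Two caps look open. Next I'll zoom in on both views.

```bash
cat > h.py <<'E'
import numpy as np, cv2
from plant import ctrl, sensors, optics
def ray(n,u,v):
    c=optics.camera_params(n);K=c["mtx"]
    p=cv2.undistortPoints(np.array([[[u,v]]],float),K,np.array([c["k1"],0,0,0.]),R=None)[0,0]  # k1 model
    R=c["R"]; return -R.T@c["t"], R.T@np.array([p[0],p[1],1])
def onz(n,u,v,z):
    o,d=ray(n,u,v); return o+d*(z-o[2])/d[2]
def proj(n,X):
    c=optics.camera_params(n)
    return cv2.projectPoints(np.array(X,float).reshape(-1,1,3),cv2.Rodrigues(c["R"])[0],c["t"],c["mtx"],np.array([c["k1"],0,0,0.]))[0][:,0]
E
python3 - <<'E'
import cv2,numpy as np
a=cv2.imread("pics/scene0.png")[240:360,200:360]; b=cv2.imread("pics/top0.png")[180:260,300:420]
a=cv2.resize(a,(800,600),interpolation=cv2.INTER_CUBIC); b=cv2.resize(b,(780,520),interpolation=cv2.INTER_CUBIC)
cv2.imwrite("pics/a.png",a);cv2.imwrite("pics/b.png",b)
E
```

```text
(no output)
```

View pics/a.png

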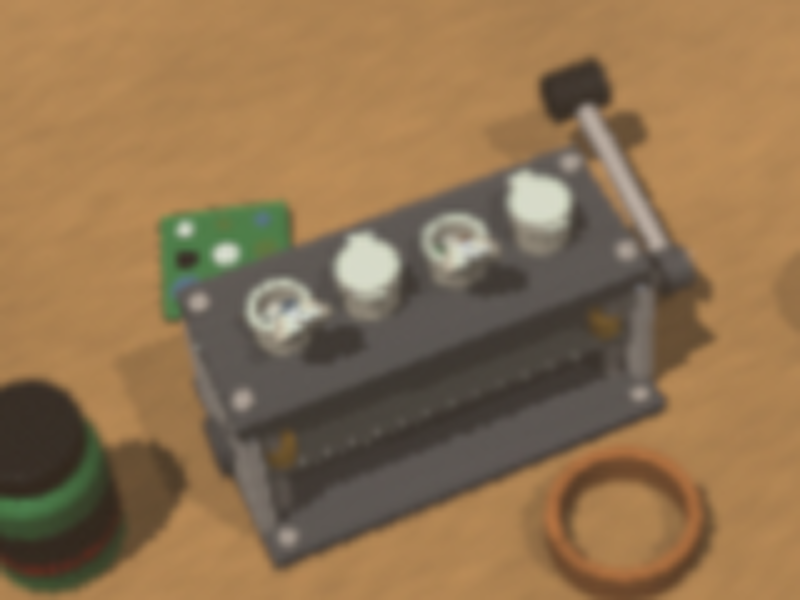

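View pics/b.png

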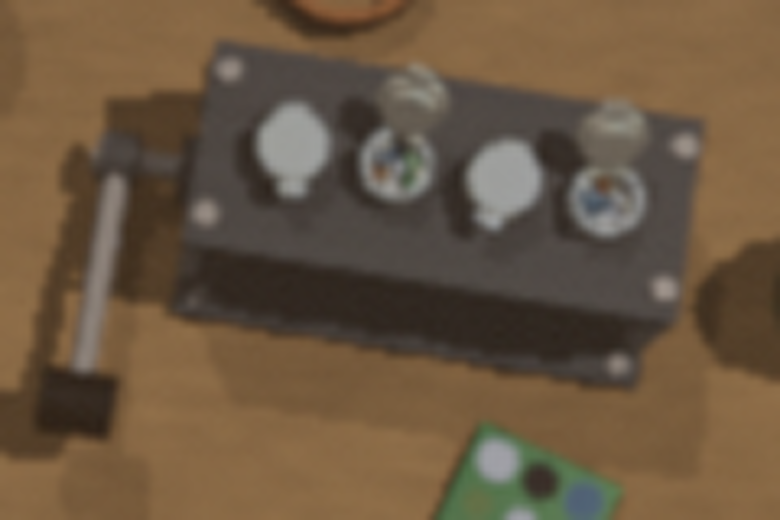

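Open vials are at y=+20 and y=-60, with caps leaning back. The plate screws in crop b are at (228,69), (205,213), (685,146) and (663,289), and they give the stand's pose.

```bash
python3 - <<'E'
from h import *
T=lambda x,y:(300+x/6.5-.42,180+y/6.5-.42)
S=lambda x,y:(200+x/5-.4,240+y/5-.4)
P=np.array([onz("top",*T(*p),91) for p in [(228,69),(205,213),(685,146),(663,289)]]);print(P.round(1))
Q=np.array([onz("scene",*S(*p),91) for p in [(627,250),(571,161),(242,399),(198,302)]]);print(Q.round(1))
for A in (P,Q):
    c=A.mean(0); yv=(A[0]+A[1]-A[2]-A[3])[:2]; yv/=np.linalg.norm(yv); xv=np.array([yv[1],-yv[0]]); print(c,yv,xv, np.arctan2(-yv[0],yv[1]))
# triangulated mean
c=(P.mean(0)+Q.mean(0))/2
for nm,p,q,z in [("vial60",(293,142),(541,200),111),("vial-20",(505,177),(368,265),111),("rim20",(396,163),(456,242),106),("rim-60",(607,201),(281,309),106),("grip",(75,402),(576,90),50)]:
    A=onz("top",*T(*p),z);B=onz("scene",*S(*q),z); print(nm,A.round(1),B.round(1))
# caps tri
for nm,p,q in [("grip",(75,402),(576,90)),("cap20",(416,95),(480,248)),("cap-60",(614,130),(310,309))]:
    o1,d1=ray("top",*T(*p));o2,d2=ray("scene",*S(*q)); s=np.linalg.lstsq(np.c_[d1,-d2],o2-o1,rcond=None)[0]
    print(nm,(o1+d1*s[0]).round(1),(o2+d2*s[1]).round(1))
# depth top around caps
d=np.load("top_d.npy")
for nm,p in [("cap20",(416,85)),("cap20b",(416,105)),("cap-60",(614,125)),("cap-60",(614,140)),("plate",(340,220)),("lid60",(293,142)),("lid-20",(505,177)),("tile",(540,480))]:
    u,v=T(*p);o,r=ray("top",u,v);X=o+r*d[int(round(v)),int(round(u))];print(nm,X.round(1))
E
```

```text
[[ 658.7  -35.4   91. ]
 [ 602.9  -27.5   91. ]
 [ 632.9 -210.    91. ]
 [ 577.5 -201.4   91. ]]
[[ 658.2  -36.2   91. ]
 [ 602.   -27.7   91. ]
 [ 632.5 -210.6   91. ]
 [ 577.5 -202.7   91. ]]
[ 617.99961031 -118.56075637   91.        ] [0.14534639 0.98938083] [ 0.98938083 -0.14534639] -0.14586306935393378
[ 617.57434948 -119.30273954   91.        ] [0.14215761 0.98984404] [ 0.98984404 -0.14215761] -0.14264082307717893
vial60 [627.  -59.2 111. ] [627.8 -60.  111. ]
vial-20 [ 615.5 -138.7  111. ] [ 616.2 -139.2  111. ]
rim20 [620.8 -98.3 106. ] [ 623.1 -100.4  106. ]
rim-60 [ 608.1 -177.8  106. ] [ 612.  -179.2  106. ]
grip [535.   20.3  50. ] [535.1  19.3  50. ]
grip [535.1  20.3  49.5] [534.7  19.5  49.4]
cap20 [ 643.1 -103.9  124.3] [ 644.7 -100.9  124.4]
cap-60 [ 631.4 -177.6  125.3] [ 632.8 -174.6  125.1]
cap20 [ 645.8 -103.4  129.4]
cap20b [ 639.  -103.8  126. ]
cap-60 [ 633.6 -177.8  123.9]
cap-60 [ 628.6 -178.4  120.2]
plate [602.1 -78.9  86.8]
lid60 [627.4 -59.4 108.8]
lid-20 [ 616.6 -139.5  104.8]
tile [ 512.6 -165.6    8.2]
```

Both views agree to within 1 mm: the stand is at (617.8, -118.9) with yaw -0.144, and the grip is at (535, 20, 50). I'll start by pressing the shut vial at y=60, which calibrates the tip height. Then I'll sweep the first open cap, at y=20.

```bash
cat >> h.py <<'E'
C=np.array([617.8,-118.9]); YAW=-.144
XH=np.array([np.cos(YAW),np.sin(YAW)]); YH=np.array([-XH[1],XH[0]])
def rot(a): c,s=np.cos(a),np.sin(a); return np.array([[c,s,0],[s,-c,0],[0,0,-1.]])
def press(p,a,tz,far=6):
    "push down on the cap centred at p (tip height tz = shut top), a little off centre away from the hinge"
    d=np.array([np.cos(a),np.sin(a)]); q=p-far*d
    hit=ctrl.move_l([*q,tz-6+TT],vel=25,threshold=6)
    s=sensors.read_state(); print("press",hit,"tip z",s["eef_pos"][2]-TT,s["force"].round(1))
def sweep(p,a,h=115,far=4):
    d=np.array([np.cos(a),np.sin(a)]); R=rot(a)
    ctrl.move_ptp([*(p+58*d),160+TT],R)
    ctrl.move_l([*(p+58*d),h+TT])
    print("sweep hit",ctrl.move_l([*(p-far*d),h+TT],vel=70,threshold=25))
TT=ctrl.tcp_to_tips
E
python3 - <<'E'
from h import *
ctrl.gripper_to(0,30); print(ctrl.tcp_to_tips,sensors.read_state()["grip_width"])
v=C+60*YH
ctrl.move_ptp([*(v-6*XH),160+TT],rot(YAW))
ctrl.move_l([*(v-6*XH),118+TT])
press(v,YAW,111); ctrl.move_l([*(v-6*XH),160+TT])
v=C+20*YH; a=-.18
sweep(v,a); press(v,a,111,4); ctrl.move_l([*v,160+TT])
ctrl.move_l([*(v-200*XH),190+TT],vel=300)
print(sensors.read_state()["t"])
p,d=optics.grab_frame("top"); cv2.imwrite("pics/c.png",cv2.resize(p[150:270,290:450,::-1],(800,600),interpolation=cv2.INTER_CUBIC))
E
```

```text
25.0 -0.1831777226384871
press True tip z 111.05179944574266 [-1.6  1.6  3.9]
sweep hit False
press True tip z 112.29106920096717 [0.4 0.4 3.5]
8.0
```

View pics/c.png

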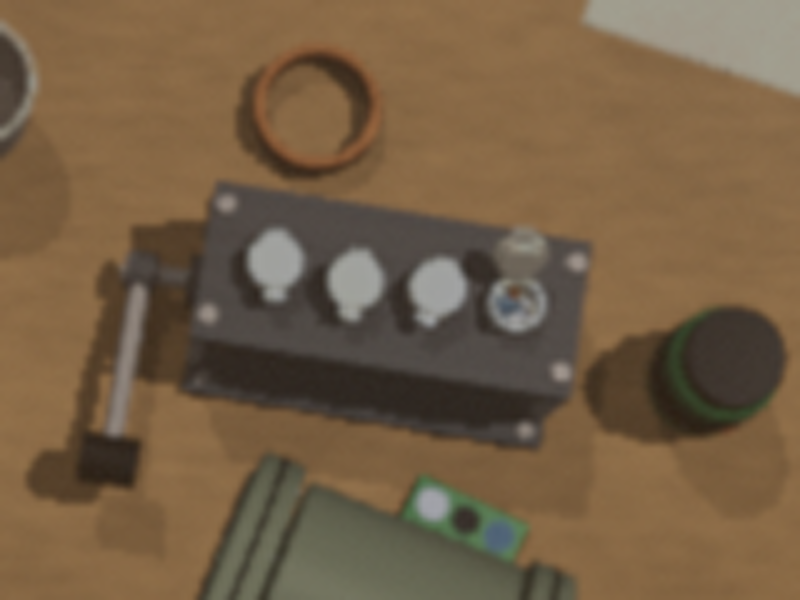

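The cap at y=20, seen at (355,282), is down and only y=-60 remains open. The last press stopped 1.2 mm high, so I'll press every cap again with more force.

```bash
sed -i 's/threshold=6)/threshold=14)/' h.py; python3 - <<'E'
from h import *
v=C-60*YH; a=.02
sweep(v,a); press(v,a,111,4); ctrl.move_l([*v,135+TT])
for y in (-20,20,60,-60):
    v=C+y*YH-7*XH; ctrl.move_ptp([*v,130+TT],rot(YAW)); ctrl.move_l([*v,118+TT]); press(v,YAW,111,0); ctrl.move_l([*v,130+TT])
ctrl.move_l([*(C-220*XH),190+TT],vel=300)
print(sensors.read_state()["t"])
p,d=optics.grab_frame("scene"); cv2.imwrite("pics/d.png",cv2.resize(p[240:360,200:360,::-1],(800,600),interpolation=cv2.INTER_CUBIC))
E
```

```text
sweep hit False
press True tip z 112.12107305466708 [-2.5  0.5  5. ]
press True tip z 111.07063450861565 [-1.5  0.7  5.1]
press True tip z 111.872958953613 [-1.9 -0.2  6.1]
press True tip z 111.05421704943544 [-1.3 -0.5  4.9]
press True tip z 111.82050449043146 [-1.7  0.6  6.2]
17.3
```

View pics/d.png

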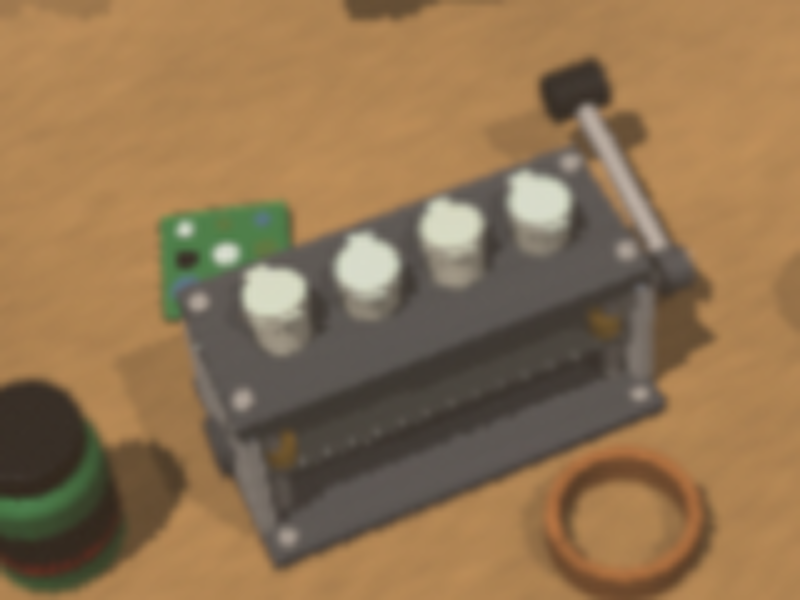

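All four caps look shut, but the two I swept read 0.8 mm high. I'll press those two harder and hold.

```bash
python3 - <<'E'
from h import *
for y in (-60,20):
    v=C+y*YH-7*XH; ctrl.move_ptp([*v,130+TT],rot(YAW)); ctrl.move_l([*v,115+TT]); 
    for k in range(2):
        hit=ctrl.move_l([*v,107.5+TT],vel=15,threshold=35); ctrl.hold(.3)
        s=sensors.read_state(); print(y,hit,s["eef_pos"][2]-TT,s["force"].round(1))
        ctrl.move_l([*v,114+TT],vel=60)
    ctrl.move_l([*v,130+TT])
ctrl.move_l([*(C-220*XH),190+TT],vel=300)
print(sensors.read_state()["t"])
E
```

```text
-60 False 111.56914001219704 [-3.8  1.8 13.4]
-60 False 111.25701131125857 [-6.4  1.6 16.3]
20 False 111.55357306939649 [-3.2  0.5 12.9]
20 False 111.32006332681172 [-5.8  1.2 17.5]
25.2917
```

The caps are settling at about 111.3 mm, which is within 0.01 to 0.02 rad of shut. Next is the lever.

```bash
cat >> h.py <<'E'
def G(phi,dz=6):
    p=C+125*YH-105*np.cos(phi)*XH; return np.array([*p,26+105*np.sin(phi)+dz])
def ang():
    s=sensors.read_state(); p=s["eef_pos"]; x=(p[:2]-C)@XH; return np.arctan2(p[2]-6-26,-x)-.233, s
E
python3 - <<'E'
from h import *
R=rot(YAW); print(G(.233))
ctrl.gripper_to(56)
g=G(.233); ctrl.move_ptp([*g[:2],140],R); ctrl.move_l(g,vel=100)
ctrl.gripper_to(20,45)
a,s=ang(); print(a,s["grip_width"],s["grasp_force"],s["force"].round(1))
for f in np.linspace(.233,.233+1.338,10)[1:]: ctrl.move_l(G(f),vel=60)
ctrl.hold(.5)
a,s=ang(); print(a,s["grip_width"],s["grasp_force"],s["force"].round(1),s["eef_pos"],G(1.571),np.abs(s["qvel"]).max(),s["t"])
for n in("scene","top"):
    p,d=optics.grab_frame(n); q=p[220:340,200:360] if n=="scene" else p[150:270,290:450]
    cv2.imwrite(f"pics/e_{n}.png",cv2.resize(q[:,:,::-1],(800,600),interpolation=cv2.INTER_CUBIC))
E
```

```text
[534.63255165  19.46687653  56.24423671]
0.00935646648954383 29.112430736569024 46.96835517883301 [-0.1 -2.1  3.5]
1.3268782644733974 29.309446179905926 44.70751225948334 [-5.6 -3.6 -2.2] [634.56141529   4.73639481 137.71439441] [635.75902081   4.80316903 136.99999782] 0.0016510051544535267 32.1417
```

View pics/e_scene.png

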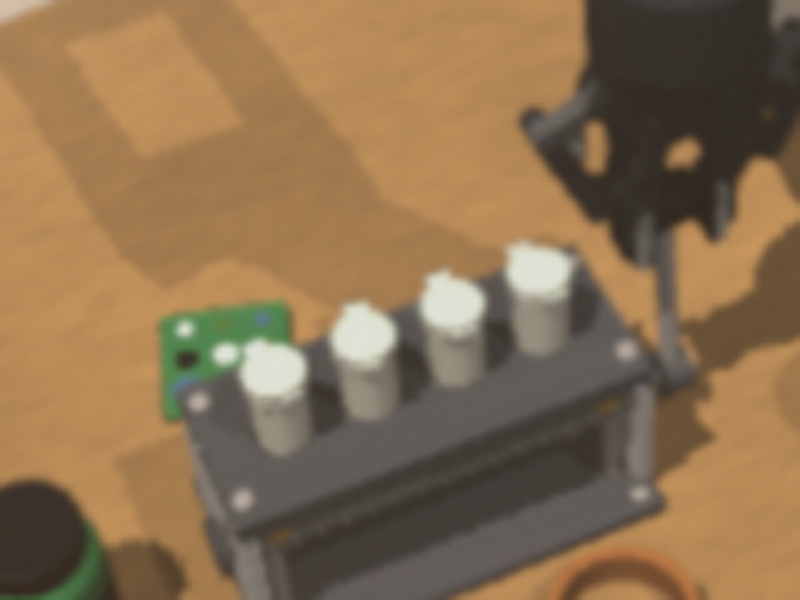

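View pics/e_top.png

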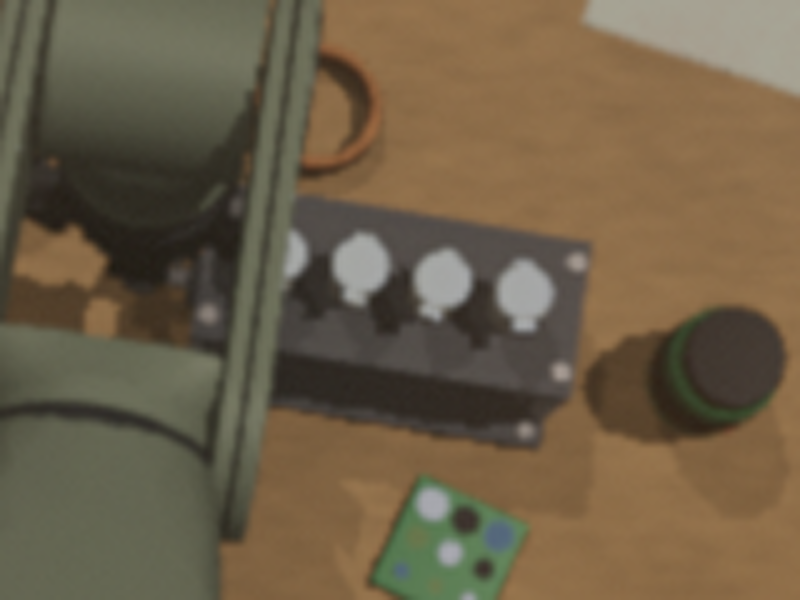

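The lever is upright at 1.327 rad by the tool pose and pinched with about 45 N. All four vials are raised evenly and shut, so I'm handing in.

```bash
python3 -c "
from plant import ctrl
print(ctrl.finish_job())"
```

```text
the job is handed in; nothing more can be done
None
```

I pressed the two open caps shut, swung the lever up to about 1.33 rad (highest lift is 1.338), and handed the job in with the gripper still holding it; all four vials look raised, upright and shut in the last pictures, but the hand-in gave no verdict.

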